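Reset the clamp stop of a tub-holding jig

TASK

The sliding stop of the packing jig is locked too far back to hold the tub. Loosen its red clamp knob, slide the stop up so that the tub sits home against the blue fence and the sprung pad is pushed in about halfway (do not bottom it out), then tighten the knob firmly so that the stop stays there, pressing on the tub by itself, when you let go. Leave the two jars standing nearby alone.

Things in the scene. Friction and masses are not known exactly. Their poses are not given: they have to be found in the camera images.
- jig: aluminium base plate of the jig, 156 x 370 x 12 mm, fixed to the table. Origin: on the table under the middle of the track; local y runs along the plate. The plate spans local y -170 to +200 mm. Two steel rails 16 x 16 mm at local x = -60 and +60 mm stand on it (104 mm clear between them). At the -y end a blue fence, 136 x 16 mm, 70 mm high; at the +y part the sliding stop
- fence_face (a point): point in the middle of the fence's inner face (local x 0, y -140 mm, z 42 mm of the jig); axes as the jig's, so +y points to the stop
- carriage (a joint): position of the sliding stop along the rails in m: 0 is furthest from the fence (stop centre at jig local y +150 mm), growing to 0.14 as it moves in jig -y towards the fence. The stop is a grey bridge, 150 mm across (jig x), 60 mm along y, its top 62 mm above the table. Free, it drags with about 2 N
- carriage_top (a point): middle of the top face of the grey sliding stop, on the knob's axis, 62 mm above the table; axes as the jig's
- pad (a joint): how far the sprung rubber-faced pad on the fence side of the stop is pushed in, in m: 0 fully out, 0.016 bottomed; 0.008 is halfway. Its spring pushes with 3.5 N at 0, about 9 N halfway and 15 N at the bottom, enough to push a loose stop back. Two yellow pins behind the pad show how far it stands out (18 mm of gap when out, 2 mm when bottomed)
- pad_face (a point): middle of the pad's face (84 x 34 mm), 60 mm from the stop's centre towards the fence when fully out, 38 mm above the table; axes as the jig's
- knob (a joint): angle of the red clamp knob in rad, growing clockwise seen from above (tightening): 0 is fully loose, the brake begins to bite at about 0.9 and lets the stop slide below about 1.1; it is firmly tight from 2.1, and 2.9 is the hard stop. It starts tight. Turning takes about 0.1 N m loose, 0.2 N m tight; it stays where it is left
- knob_grip (a point): grip point of the clamp knob on its vertical axis, 92 mm above the table: a red wing bar on top of the stop, 64 mm long, 16 mm wide, from 75 to 104 mm above the table, white at one end, over a black hub 32 mm across (62 to 75 mm). The point's x axis lies along the bar towards the white end, z up. At knob angle 0 the bar's white end points 0.6 rad anticlockwise of jig +x
- tub: closed white plastic tub of dried fruit with a turquoise lid, 88 mm (its x) by 110 mm (its y) by 60 mm high, about 0.3 kg, standing loose on the jig's plate (12 mm above the table) between the rails. Origin: centre of its underside; home against the fence its centre is 55 mm from fence_face
- jar_a: clear jar with white lid, 72 mm across, 92 mm high; bystander. Origin: centre of underside
- jar_b: clear jar with white lid, 72 mm across, 92 mm high; bystander. Origin: centre of underside

How it is judged:
On the way, in this order (a step that is already met when the one before it is completed fails the run):
1. the clamp knob is loosened so that the stop can slide (below 1.2 rad) (value of joint knob below 1.2 rad), for 0.2 s.
2. the stop is slid up: the tub is home against the fence and the sprung pad is pushed in 3 to 11.5 mm (value of joint pad between 0.003 and 0.0115 m and y of tub in the frame of fence_face below 0.0585 m), for 0.2 s.
At the end, for the whole second after the job is handed in: The knob is tight (above 1.9 rad), the stop stays put with its pad pushed in 3 to 11.5 mm, and the tub stands upright, square (within 0.06 rad) and at rest, within 3.5 mm of the fence (all of step 2 and value of joint knob above 1.9 rad and angle between the y axis of tub and the y axis of jig, either way round below 0.06 rad and angle between tub's own z axis and vertical below 0.06 rad and linear speed of tub below 0.01 m/s and value of joint carriage above 0.1 m); the robot touches nothing.
It fails at once if the sprung pad is bottomed out (over 15 mm) (value of joint pad above 0.015 m).
It fails at once if the first jar is moved by more than 30 mm (distance of jar_a from where it was at the start of the episode above 0.03 m).
It fails at once if the second jar is moved by more than 30 mm (distance of jar_b from where it was at the start of the episode above 0.03 m).
It also fails if it takes over 72 s, if anything falls off the work surface, if the arm or the gripper's body presses on something with over 40 N, if the wrist force passes 120 N, or if a joint passes its speed limit or range.

ROBOT

A 7-joint arm with a two-finger parallel gripper is mounted at the origin on the work surface. World frame = base frame: x ahead of the robot, y to its left, z up, the work surface at z = 0. Lengths are in m, angles in rad, forces in N, time in s.
With the tool pointing down it reaches from about 0.425 to 0.925 m from the base axis. Payload 6.8 kg.
Tool frame: the origin (TCP) lies midway between the tips of the shut fingers; the grasp point (between the pads) lies 19 mm behind it; y points along the fingers, z is the direction in which the jaws open and shut, and the axes are right-handed (so a half turn about y gives the same grasp; the last joint's range is limited). The gripper opens to 85 mm and grips with 20 to 120 N. Pads are 22 mm wide; open, the fingers measure 114 mm over their backs; the gripper's body (76 mm by 85 mm) begins 54 mm behind the grasp point. The pads swing forward as they close: fully open they stand 13 mm farther back than shut.
Start: joints at [-1.31, 0.477, 0.022, 1.555, -0.011, 1.109, -0.083], TCP at [0.243, 0.63, 0.231] pointing down, gripper open.
Joint ranges: [-2.96, 2.96], [-0.34, 2.1], [-1.41, 1.46], [0.24, 2.44], [-1.37, 4.51], [0.17, 1.92], [-2.96, 2.96]. Speed limits (rad/s): [2.39, 2.39, 3.14, 3.14, 3.14, 3.14, 3.14].

INTERFACE

Orientations are given as a unit quaternion [w, x, y, z].
In Python, from station import bot gives the robot as it stands. The module is installed in compiled form; this text tells all that it offers.
- The arm moves only by the shell command python3 -m crank 'ROWS' [FORCE]. ROWS is JSON, a list of rows, each an object with "linear": the shift along the tool's x, y, z in m, a list of three; "dr": the turn, a rotation vector about the tool's x, y, z in degrees, a list of three; "hand": the gripper command: -1 is shut, 1 is fully open, values between are in proportion. A call has 1 to 10 rows; each row is the pose to reach, as a shift and turn from the pose commanded when the call began, along the tool's axes at that moment; what a row does not reach only later rows make up. A row lasts 1/12 s, in which the tool goes at most 41.7 mm and 7.16 degrees, less where a joint would pass 70% of its speed; a pose out of reach is approached as far as the arm can. A call with a gripper value outside its range is refused whole. The fingers move at their own pace and stop on an object; FORCE is the grip in N (left out, the last holds). Time passes only in rows, so rows that repeat a pose let the fingers close. It gives the time, the measured TCP pose, the force and the opening at its end, in the units of the state.
- bot.get_obs(): the state, without advancing time (a new reading comes with each control period).
- bot.read_camera(name): name is "scene" or "top" or "wrist"; returns the picture (400x640x3 uint8, blue, green, red); there is no depth.
- bot.camera_params(name): a dict with "K" (3x3 intrinsics, pixels), "k1" (the pictures are not rectified: a ray, as slopes to the right and down, at radius r is drawn at 1 + k1 r^2 times it, then the intrinsics apply), "R" (3x3) and "t" (3): a world point X has camera coordinates R X + t; the wrist camera has in their place "hand_eye" (4x4, takes a point from camera to tool coordinates, whose origin is the TCP and whose axes are the tool frame's). Camera axes: x right, y down, z forward; pixel columns grow to the right and rows downward; lengths in m; the calibration is good to about 2 mm. A picture is of the moment at which its call begins: read the wrist's pose just before it. camera_params takes no time and is no camera call.
- bot.hand_in(): hands the job in, once; it reports no verdict.
Trained networks look in the newest picture that a camera, given by its name, has taken for a name from the list of things; names that differ only in an ending like _2 or _b are one class to them, and where a whole thing is asked for, a point or a joint stands for the part that bears it (a point fixed in the world has none). Each returns a list of dicts, best first, with "score" (0 to 1); they miss things now and then, are a little off and sometimes report something else, mostly with a low value. They report only what shows in the picture. A call takes as long as a camera call.
- bot.search_frame(camera, target): "extent" ([left, top, right, bottom] in pixels, round what is visible of it).
- bot.cut_out(camera, target): "pixels" (400x640 bool, what is visible of it) and "extent" ([left, top, right, bottom] in pixels, round what is visible of it).
- bot.place_of(camera, target): "xy" ([column, row] in pixels: a listed point, or the origin of a listed thing).
The state is a dict: "t": time; "q": joint angles; "joint_vel": joint speeds; "joint_torque": joint torques, N m; "eef_pos": TCP position; "tool_rot": TCP orientation; "contact_force": force on the tool from outside, world axes, zero at the start; "torque": the same for the moment, N m; "gripper_width": opening from 0.0 (shut) to 1.0 (fully open).
Only numpy, scipy, OpenCV 4.12 (cv2) and the standard library are available. Lean on these libraries where they do the work, as an engineer would, in place of code of your own. Each camera call takes 0.05 s, during which the arm holds its last target. There are 200 camera calls.

## Working session

There is one attempt and no reset: what is moved stays moved. The work goes in short steps, Python scripts to look and compute and a shell command to move; the robot and the scene stay as the last step left them, time stands still between calls to the robot, and variables do not carry over. Pictures are saved under pics/ and viewed, about 8 in all and at most 12, crops included, and the job is handed in when it is done.

```bash
mkdir -p pics
cat > h.py <<'E'
import numpy as np, cv2
from station import bot
from scipy.spatial.transform import Rotation as R
def ray(cam,uv,pose=None):
    p=bot.camera_params(cam);K=np.array(p["K"]);k=p["k1"]
    D=np.array([k,0,0,0,0.])
    s=cv2.undistortPoints(np.array([[uv]],float),K,D)[0,0]
    d=np.array([s[0],s[1],1.])
    if "R" in p:
        Rm=np.array(p["R"]);t=np.array(p["t"]);return -Rm.T@t,Rm.T@d
    H=np.array(p["hand_eye"]);o=pose
    q=o["tool_rot"];Rt=R.from_quat([q[1],q[2],q[3],q[0]]).as_matrix()
    return np.array(o["eef_pos"])+Rt@H[:3,3],Rt@H[:3,:3]@d
def at(cam,uv,z,pose=None):
    c,d=ray(cam,uv,pose);return c+d*(z-c[2])/d[2]
def rot(o):
    q=o["tool_rot"];return R.from_quat([q[1],q[2],q[3],q[0]])
E
python3 - <<'E'
from h import *
o=bot.get_obs();print(o["t"],o["eef_pos"],rot(o).as_matrix().round(3).tolist(),o["contact_force"],o["gripper_width"])
ims=[]
Z=dict(fence_face=.042,carriage_top=.062,pad_face=.038,knob_grip=.092,tub=.012,jar_a=0,jig=0)
for c in("scene","top"):
    im=bot.read_camera(c);
    for n,z in Z.items():
        for r in bot.place_of(c,n)[:2]:
            print(c,n,round(r["score"],2),np.round(r["xy"],1),at(c,r["xy"],z).round(4))
    cv2.imwrite(f"pics/{c}0.png",im)
E
```

```text
0.0 [0.24314232 0.62902994 0.23030552] [[0.933, -0.001, 0.361], [-0.361, -0.002, 0.933], [0.0, -1.0, -0.002]] [-0.71757095  0.97605393  0.21341236] 1.0007400352759845
scene fence_face 0.94 [213.9 214.5] [ 0.6331 -0.1006  0.042 ]
scene carriage_top 0.78 [335.  244.8] [0.5738 0.1782 0.062 ]
scene carriage_top 0.74 [444.8 297. ] [0.57   0.4056 0.062 ]
scene pad_face 0.67 [308.2 243.4] [0.5835 0.1199 0.038 ]
scene knob_grip 0.95 [338.1 233.5] [0.5684 0.1805 0.092 ]
scene tub 0.89 [254.5 234.7] [ 0.6102 -0.0062  0.012 ]
scene jar_a 0.85 [457.6 248.4] [0.3857 0.3863 0.    ]
scene jar_a 0.55 [446.1 295.2] [0.5173 0.4055 0.    ]
scene jig 0.71 [276.9 243.7] [0.5957 0.0443 0.    ]
top fence_face 0.84 [391.7 151.3] [ 0.6212 -0.0927  0.042 ]
top fence_face 0.29 [199.3 199.2] [0.5113 0.3927 0.042 ]
top carriage_top 0.92 [284.5 170.5] [0.5758 0.1775 0.062 ]
top pad_face 0.67 [310.  168.1] [0.5838 0.1146 0.038 ]
top knob_grip 0.52 [284.3 168.6] [0.5763 0.1759 0.092 ]
top tub 0.86 [359.9 158. ] [ 0.6109 -0.0152  0.012 ]
top jar_a 0.68 [204.9 250.5] [0.3815 0.3904 0.    ]
top jar_a 0.57 [200.7 198.9] [0.5151 0.4004 0.    ]
top jig 0.65 [339.6 159.3] [0.6106 0.0368 0.    ]
```

View pics/top0.png

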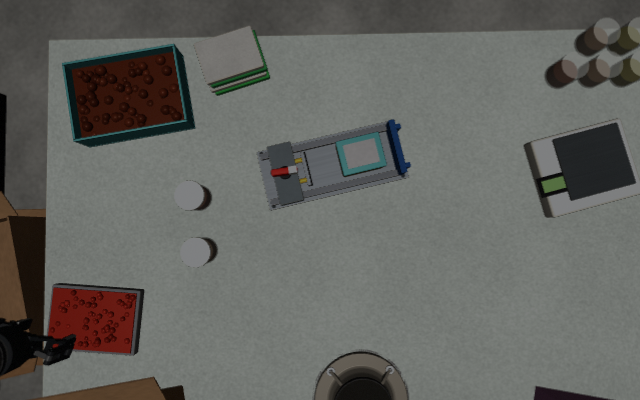

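View pics/scene0.png

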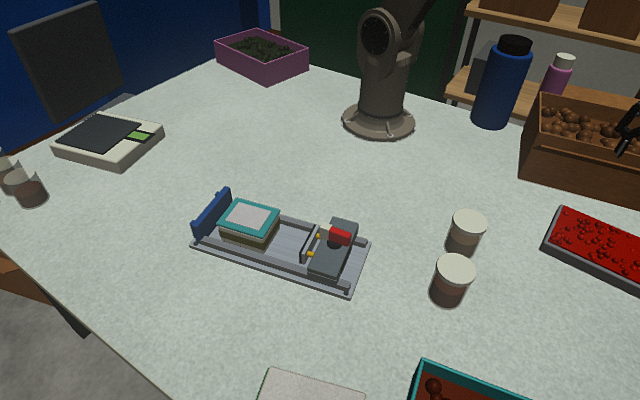

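The top view shows the stop at about (285,170), with the bar's white end pointing right towards the fence. The fence is at (395,150), the tub at (360,155), and the jars at (190,195) and (195,250). The two cameras agree, putting the jig yaw at about 10.6° and the knob at about (0.574, 0.178). I'll move over it for a wrist look.

```bash
python3 -m crank '[{"linear":[0.473,0,-0.301],"dr":[0,66,0],"hand":1},{"linear":[0.473,0,-0.301],"dr":[0,66,0],"hand":1},{"linear":[0.473,0,-0.301],"dr":[0,66,0],"hand":1},{"linear":[0.473,0,-0.301],"dr":[0,66,0],"hand":1},{"linear":[0.473,0,-0.301],"dr":[0,66,0],"hand":1},{"linear":[0.473,0,-0.301],"dr":[0,66,0],"hand":1},{"linear":[0.473,0,-0.301],"dr":[0,66,0],"hand":1},{"linear":[0.473,0,-0.301],"dr":[0,66,0],"hand":1},{"linear":[0.473,0,-0.301],"dr":[0,66,0],"hand":1},{"linear":[0.473,0,-0.301],"dr":[0,66,0],"hand":1}]'
cat > delta.py <<'E'
import sys
from h import *
# usage: x y z jawyaw(deg) -> shift and turn in tool axes
x,y,z,a=map(float,sys.argv[1:5]);o=bot.get_obs();M=rot(o).as_matrix()
print("t",o["t"],"pos",np.round(o["eef_pos"],4),"jaw",np.degrees(np.arctan2(M[1,2],M[0,2])).round(2),"F",np.round(o["contact_force"],1),"q7",round(o["q"][6],2))
tz=np.array([np.cos(np.radians(a)),np.sin(np.radians(a)),0]);ty=np.array([0,0,-1.])
T=np.c_[np.cross(ty,tz),ty,tz]
print("lin",(M.T@(np.array([x,y,z])-o["eef_pos"])).round(4),"dr",np.degrees(R.from_matrix(M.T@T).as_rotvec()).round(2))
E
python3 delta.py 0.574 0.178 0.23 3
```

```text
t: 1.63
eef_pos: [0.4914, 0.2926, 0.2317]
tool_rot: [0.511, -0.511, 0.489, -0.489]
contact_force: [0.9, 0.2, -0.4]
gripper_width: 1.002
t 1.6333 pos [0.4914 0.2926 0.2317] jaw 2.51 F [ 0.9  0.2 -0.4] q7 -0.47
lin [0.1182 0.0016 0.0775] dr [-0.03 -0.49 -0.04]
```

```bash
python3 -m crank '[{"linear":[0.1,0,0.06],"dr":[0,0,0],"hand":1},{"linear":[0.1,0,0.06],"dr":[0,0,0],"hand":1},{"linear":[0.1,0,0.06],"dr":[0,0,0],"hand":1},{"linear":[0.1,0,0.06],"dr":[0,0,0],"hand":1},{"linear":[0.1,0,0.06],"dr":[0,0,0],"hand":1}]'
python3 - <<'E'
from h import *
o=bot.get_obs();im=bot.read_camera("wrist");cv2.imwrite("pics/w1.png",im)
for n,z in dict(carriage_top=.062,knob_grip=.092,pad_face=.038,tub=.012).items():
    for r in bot.place_of("wrist",n)[:2]: print(n,round(r["score"],2),np.round(r["xy"],1),at("wrist",r["xy"],z,o).round(4))
# red/white bar at z=.104: red mask orientation
h=cv2.cvtColor(im,cv2.COLOR_BGR2HSV)
m=((h[...,0]<8)|(h[...,0]>172))&(h[...,1]>150)&(h[...,2]>60)
n,l,s,c=cv2.connectedComponentsWithStats(m.astype(np.uint8))
i=1+np.argmax(s[1:,4]);print(s[i])
p=np.argwhere(l==i)[:,::-1];box=cv2.boxPoints(cv2.minAreaRect(p.astype(np.float32)))
for b in box: print(b.round(1),at("wrist",b,.104,o).round(4))
E
python3 delta.py 0.574 0.178 0.23 3
```

```text
t: 2.05
eef_pos: [0.5567, 0.1947, 0.2315]
tool_rot: [0.511, -0.511, 0.488, -0.489]
contact_force: [-0.1, 0.5, -1.4]
gripper_width: 1.003
carriage_top 0.58 [330.9 198.1] [0.5705 0.1753 0.062 ]
carriage_top 0.47 [351.3 315.3] [0.6035 0.0292 0.062 ]
knob_grip 0.89 [329.7 209.4] [0.5684 0.1734 0.092 ]
pad_face 0.56 [338.9 240.6] [0.5843 0.1157 0.038 ]
tub 0.68 [349.2 316.5] [ 0.6088 -0.0123  0.012 ]
[322 175  19  47 778]
[320.5 175.4] [0.5579 0.2092 0.104 ]
[338.  174.1] [0.5732 0.211  0.104 ]
[341.3 220.6] [0.5791 0.1672 0.104 ]
[323.8 221.9] [0.563  0.1653 0.104 ]
t 2.3 pos [0.5547 0.1991 0.2312] jaw 3.03 F [ 0.8 -0.8 -0.1] q7 -0.24
lin [0.0221 0.0012 0.0181] dr [ 0.03  0.03 -0.03]
```

View pics/w1.png

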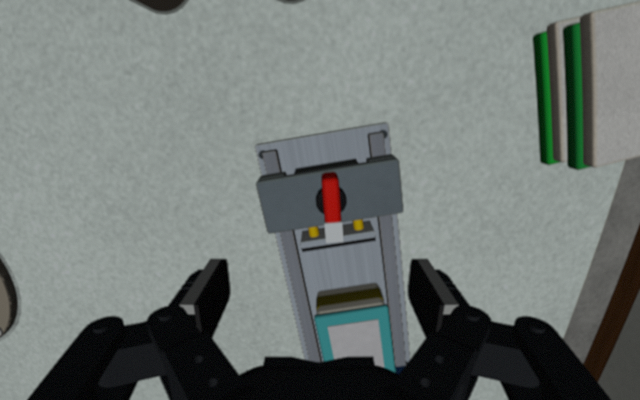

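The wrist view shows the red bar from (330,175) to (333,240), with the white end towards the tub and the pad free. The bar's direction is about -83°, so the jaws should sit at about +7°. I'll go lower and look once more.

```bash
python3 -m crank '[{"linear":[0.021,0.04,0.014],"dr":[0,-4,0],"hand":0.2},{"linear":[0.021,0.08,0.014],"dr":[0,-4,0],"hand":0.2},{"linear":[0.021,0.1,0.014],"dr":[0,-4,0],"hand":0.2},{"linear":[0.021,0.1,0.014],"dr":[0,-4,0],"hand":0.2},{"linear":[0.021,0.1,0.014],"dr":[0,-4,0],"hand":0.2},{"linear":[0.021,0.1,0.014],"dr":[0,-4,0],"hand":0.2}]'
python3 - <<'E'
from h import *
bot.read_camera("top")
o=bot.get_obs();im=bot.read_camera("wrist");cv2.imwrite("pics/w2.png",im)
for n,z in dict(carriage_top=.062,knob_grip=.092,pad_face=.038).items():
    for r in bot.place_of("wrist",n)[:2]: print(n,round(r["score"],2),np.round(r["xy"],1),at("wrist",r["xy"],z,o).round(4))
h=cv2.cvtColor(im,cv2.COLOR_BGR2HSV)
m=((h[...,0]<8)|(h[...,0]>172))&(h[...,1]>150)&(h[...,2]>60)
n,l,s,c=cv2.connectedComponentsWithStats(m.astype(np.uint8))
i=1+np.argmax(s[1:,4]);print(s[i])
p=np.argwhere(l==i)[:,::-1];box=cv2.boxPoints(cv2.minAreaRect(p.astype(np.float32)))
for b in box: print(b.round(1),at("wrist",b,.104,o).round(4))
E
python3 delta.py 0.570 0.177 0.079 7
```

```text
t: 2.8
eef_pos: [0.5714, 0.1783, 0.1329]
tool_rot: [0.53, -0.529, 0.469, -0.469]
contact_force: [0.1, -0.1, 0.9]
gripper_width: 0.601
carriage_top 0.65 [314.1 215.3] [0.5689 0.1762 0.062 ]
knob_grip 0.87 [316.4 235.1] [0.571  0.1743 0.092 ]
pad_face 0.86 [321.8 272.8] [0.5825 0.1152 0.038 ]
[ 302  182   27   76 1850]
[302. 182.] [0.5584 0.2111 0.104 ]
[328. 182.] [0.573  0.2129 0.104 ]
[328. 257.] [0.5792 0.166  0.104 ]
[302. 257.] [0.5634 0.1641 0.104 ]
t 3.05 pos [0.5713 0.1777 0.1328] jaw 6.89 F [ 0.1 -0.4 -0.2] q7 -0.08
lin [ 0.0006  0.0538 -0.0015] dr [-0.14 -0.11 -0.06]
```

View pics/w2.png

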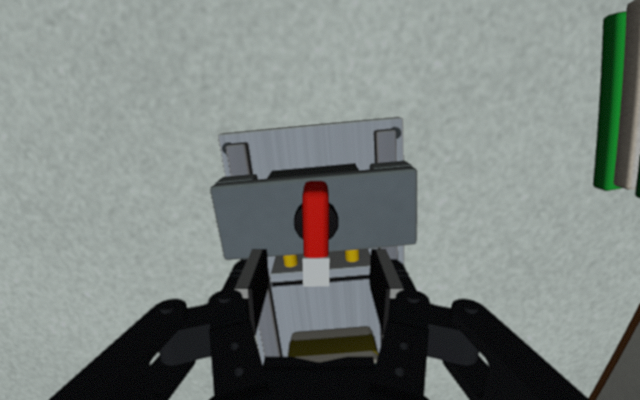

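The bar is now vertical in the picture at column 316, from row 185 to 287, and centred between the fingers. I'll descend and grip.

```bash
python3 -m crank '[{"linear":[0,0.02,-0.001],"dr":[0,0,0],"hand":0.2},{"linear":[0,0.04,-0.001],"dr":[0,0,0],"hand":0.2},{"linear":[0,0.053,-0.001],"dr":[0,0,0],"hand":0.2},{"linear":[0,0.053,-0.001],"dr":[0,0,0],"hand":0.2},{"linear":[0,0.053,-0.001],"dr":[0,0,0],"hand":-1},{"linear":[0,0.053,-0.001],"dr":[0,0,0],"hand":-1},{"linear":[0,0.053,-0.001],"dr":[0,0,0],"hand":-1},{"linear":[0,0.053,-0.001],"dr":[0,0,0],"hand":-1},{"linear":[0,0.053,-0.001],"dr":[0,0,0],"hand":-1},{"linear":[0,0.053,-0.001],"dr":[0,0,0],"hand":-1}]' 60; python3 delta.py 0.571 0.177 0.079 7
```

```text
t: 3.88
eef_pos: [0.5702, 0.1772, 0.0796]
tool_rot: [0.53, -0.528, 0.469, -0.469]
contact_force: [-2.0, -0.7, 6.2]
gripper_width: 0.176
t 3.8833 pos [0.5702 0.1772 0.0796] jaw 6.87 F [-2.  -0.7  6.2] q7 -0.05
lin [0.0002 0.0006 0.0007] dr [-0.09 -0.13 -0.04]
```

```bash
python3 -m crank '[{"linear":[0,0,0],"dr":[0,-6,0],"hand":-1},{"linear":[0,0,0],"dr":[0,-12,0],"hand":-1},{"linear":[0,0,0],"dr":[0,-18,0],"hand":-1},{"linear":[0,0,0],"dr":[0,-24,0],"hand":-1},{"linear":[0,0,0],"dr":[0,-30,0],"hand":-1},{"linear":[0,0,0],"dr":[0,-36,0],"hand":-1},{"linear":[0,0,0],"dr":[0,-42,0],"hand":-1},{"linear":[0,0,0],"dr":[0,-43,0],"hand":-1},{"linear":[0,0,0],"dr":[0,-43,0],"hand":-1}]'
python3 delta.py 0.5705 0.177 0.079 93
```

```text
t: 4.63
eef_pos: [0.5689, 0.1765, 0.0796]
tool_rot: [-0.664, 0.664, -0.243, 0.242]
contact_force: [-6.4, -2.5, 10.8]
gripper_width: 0.176
t 4.6333 pos [0.5689 0.1765 0.0796] jaw 49.91 F [-6.4 -2.5 10.8] q7 0.56
lin [0.0009 0.0006 0.0014] dr [ 2.000e-02 -4.309e+01 -7.000e-02]
```

```bash
python3 -m crank '[{"linear":[0,0,0],"dr":[0,-6,0],"hand":-1},{"linear":[0,0,0],"dr":[0,-12,0],"hand":-1},{"linear":[0,0,0],"dr":[0,-18,0],"hand":-1},{"linear":[0,0,0],"dr":[0,-24,0],"hand":-1},{"linear":[0,0,0],"dr":[0,-30,0],"hand":-1},{"linear":[0,0,0],"dr":[0,-36,0],"hand":-1},{"linear":[0,0,0],"dr":[0,-42,0],"hand":-1},{"linear":[0,0,0],"dr":[0,-43,0],"hand":-1},{"linear":[0,0,0],"dr":[0,-43,0],"hand":-1}]'
python3 - <<'E'
from h import *
for c in("wrist","top","scene"):
    o=bot.get_obs();im=bot.read_camera(c)
    if c!="top":cv2.imwrite(f"pics/{c}3.png",im)
    for n,z in dict(fence_face=.042,carriage_top=.062,pad_face=.038,knob_grip=.092,tub=.012,jig=0).items():
        for r in bot.place_of(c,n)[:1]: print(c,n,round(r["score"],2),np.round(r["xy"],1),at(c,r["xy"],z,o).round(4))
E
python3 delta.py 0.5705 0.177 0.079 93
```

```text
t: 5.38
eef_pos: [0.5682, 0.1758, 0.0795]
tool_rot: [-0.706, 0.707, 0.017, -0.019]
contact_force: [-8.1, -4.0, 13.4]
gripper_width: 0.174
wrist pad_face 0.74 [225.3 246.2] [0.5827 0.1152 0.038 ]
wrist knob_grip 0.89 [315.8 280.5] [0.571  0.1741 0.092 ]
wrist tub 0.82 [ 74.1 258.4] [ 0.6137 -0.0129  0.012 ]
wrist jig 0.81 [146.6 235.8] [0.5966 0.0414 0.    ]
top fence_face 0.81 [390.  150.7] [ 0.6229 -0.0885  0.042 ]
top tub 0.86 [358.8 155.1] [ 0.6185 -0.0126  0.012 ]
top jig 0.83 [340.3 159.5] [0.61  0.035 0.   ]
scene fence_face 0.63 [218.4 213.7] [ 0.6257 -0.094   0.042 ]
scene carriage_top 0.7 [332.9 246.4] [0.5797 0.1769 0.062 ]
scene pad_face 0.6 [308.6 240.6] [0.5766 0.1162 0.038 ]
scene knob_grip 0.82 [337.2 234. ] [0.5705 0.1797 0.092 ]
scene tub 0.88 [253.9 235.2] [ 0.6121 -0.0063  0.012 ]
scene jig 0.64 [272.9 245.5] [0.6047 0.0401 0.    ]
t 6.4333 pos [0.5682 0.1759 0.0795] jaw 92.83 F [-7.9 -2.8 12.7] q7 1.18
lin [0.0023 0.0005 0.001 ] dr [ 0.09 -0.17 -0.15]
```

View pics/wrist3.png

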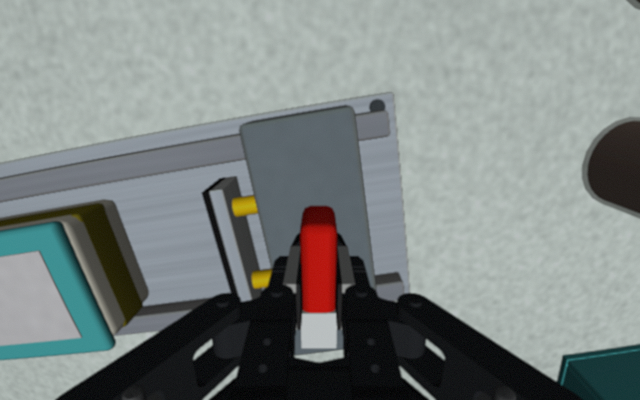

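The wrist view shows the knob turned, with its white end at about world +x and the pad and pins (245,207) and (262,280) fully out. From the angles the knob is at about 0.73 rad, so the stop should be loose. Next I'll get the rail direction from the plate edge in this picture.

Run:
```python
from h import *
im=cv2.imread("pics/wrist3.png");o=bot.get_obs()
g=cv2.GaussianBlur(cv2.cvtColor(im,cv2.COLOR_BGR2GRAY),(5,5),0)
seg=cv2.createLineSegmentDetector().detect(g)[0][:,0]
for s in seg:
    if np.hypot(s[2]-s[0],s[3]-s[1])>90 and max(s[1],s[3])<240:
        a,b=at("wrist",s[:2],.012,o),at("wrist",s[2:],.012,o);d=(b-a)*np.sign(b[1]-a[1])
        print(s.round(),"yaw",np.degrees(np.arctan2(-d[0],d[1])).round(2))
```

```text
[239. 122. 347. 103.] yaw 12.28
[  0. 218. 111. 198.] yaw 12.2
[  0. 175. 237. 132.] yaw 11.9
[242. 160.   0. 202.] yaw 11.99
[  0. 161.  92. 143.] yaw 11.86
[121. 137. 390.  90.] yaw 11.97
[237. 136.  44. 171.] yaw 11.9
[346. 108. 249. 124.] yaw 12.06
```

```bash
python3 -m crank '[{"linear":[0.0016,0,-0.01],"dr":[0,0,0],"hand":-1},{"linear":[0.0032,0,-0.02],"dr":[0,0,0],"hand":-1},{"linear":[0.0048,0,-0.03],"dr":[0,0,0],"hand":-1},{"linear":[0.0064,0,-0.04],"dr":[0,0,0],"hand":-1},{"linear":[0.008,0,-0.05],"dr":[0,0,0],"hand":-1},{"linear":[0.0096,0,-0.06],"dr":[0,0,0],"hand":-1},{"linear":[0.0112,0,-0.07],"dr":[0,0,0],"hand":-1},{"linear":[0.0128,0,-0.08],"dr":[0,0,0],"hand":-1},{"linear":[0.0128,0,-0.08],"dr":[0,0,0],"hand":-1},{"linear":[0.0128,0,-0.08],"dr":[0,0,0],"hand":-1}]'
python3 - <<'E'
from h import *
for c in("wrist","top","scene"):
    o=bot.get_obs();im=bot.read_camera(c)
    if c=="wrist":cv2.imwrite(f"pics/{c}4.png",im)
    for n,z in dict(fence_face=.042,carriage_top=.062,pad_face=.038,tub=.012,jig=0).items():
        for r in bot.place_of(c,n)[:1]: print(c,n,round(r["score"],2),np.round(r["xy"],1),at(c,r["xy"],z,o).round(4))
print(o["eef_pos"],o["contact_force"])
E
```

```text
t: 7.27
eef_pos: [0.5854, 0.0958, 0.0796]
tool_rot: [-0.706, 0.707, 0.016, -0.018]
contact_force: [-7.9, -3.8, 12.6]
gripper_width: 0.175
wrist fence_face 0.77 [ 39.7 277.4] [ 0.6295 -0.0957  0.042 ]
wrist pad_face 0.55 [229.3 246.4] [0.5998 0.0378 0.038 ]
wrist tub 0.57 [167.9 243.6] [ 0.6133 -0.0161  0.012 ]
wrist jig 0.76 [246.8 220.3] [0.5964 0.0409 0.    ]
top fence_face 0.56 [392.6 150.1] [ 0.6242 -0.0951  0.042 ]
top pad_face 0.55 [359.8 154.1] [ 0.6166 -0.0123  0.038 ]
top tub 0.74 [360.  155.1] [ 0.6185 -0.0157  0.012 ]
scene fence_face 0.3 [447.  293.6] [0.5454 0.4063 0.042 ]
scene carriage_top 0.91 [297.5 232.9] [0.5892 0.0973 0.062 ]
scene pad_face 0.84 [272.2 230.5] [0.5963 0.0349 0.038 ]
scene tub 0.83 [249.1 236.2] [ 0.6203 -0.0133  0.012 ]
scene jig 0.78 [274.8 243.2] [0.5971 0.0395 0.    ]
[0.58526878 0.09626667 0.07955345] [-7.07934973 -3.37060156 12.5564415 ]
```

View pics/wrist4.png

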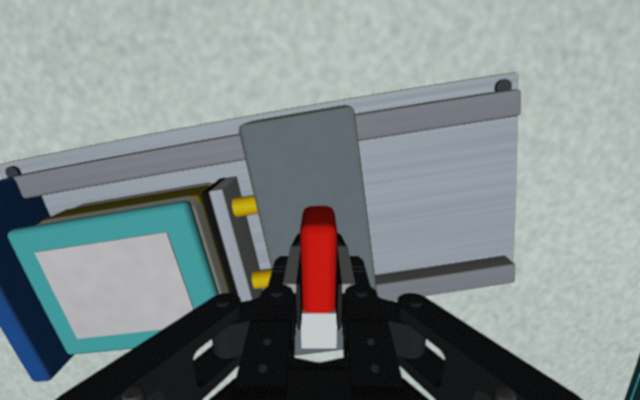

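The pad is now about at the tub, with the pins still fully out and the tub about 25–30 mm from the fence. I estimate about 34 mm left to go. I'll take 28 mm first and check force and pins.

```bash
python3 -m crank '[{"linear":[0.001,0,-0.006],"dr":[0,0,0],"hand":-1},{"linear":[0.002,0,-0.012],"dr":[0,0,0],"hand":-1},{"linear":[0.003,0,-0.018],"dr":[0,0,0],"hand":-1},{"linear":[0.004,0,-0.024],"dr":[0,0,0],"hand":-1},{"linear":[0.0045,0,-0.0275],"dr":[0,0,0],"hand":-1},{"linear":[0.0045,0,-0.0275],"dr":[0,0,0],"hand":-1},{"linear":[0.0045,0,-0.0275],"dr":[0,0,0],"hand":-1}]'
python3 - <<'E'
from h import *
o=bot.get_obs();im=bot.read_camera("wrist");cv2.imwrite("pics/wrist5.png",im)
for n,z in dict(fence_face=.042,pad_face=.038,tub=.012).items():
    for r in bot.place_of("wrist",n)[:1]: print(n,round(r["score"],2),np.round(r["xy"],1),at("wrist",r["xy"],z,o).round(4))
print(o["eef_pos"],o["contact_force"])
for f in(3,4,5):
    i=cv2.imread(f"pics/wrist{f}.png");h=cv2.cvtColor(i,cv2.COLOR_BGR2HSV)
    m=(abs(h[...,0].astype(int)-25)<6)&(h[...,1]>170)&(h[...,2]>120);m[:,:215]=0;m[:,290:]=0
    n,l,s,c=cv2.connectedComponentsWithStats(m.astype(np.uint8));print(f,[list(x) for x in s[1:] if x[4]>30])
E
```

```text
t: 8.75
eef_pos: [0.591, 0.0697, 0.0795]
tool_rot: [-0.707, 0.707, 0.017, -0.018]
contact_force: [-8.0, -2.0, 12.6]
gripper_width: 0.172
pad_face 0.56 [226.4 246.7] [0.6057 0.0099 0.038 ]
tub 0.92 [167.1 243.2] [ 0.6186 -0.0426  0.012 ]
[0.59095927 0.06971993 0.07952776] [-8.0447815  -1.99980943 12.60526354]
3 [[np.int32(232), np.int32(197), np.int32(25), np.int32(19), np.int32(387)], [np.int32(252), np.int32(271), np.int32(19), np.int32(17), np.int32(253)]]
4 [[np.int32(232), np.int32(196), np.int32(25), np.int32(20), np.int32(395)], [np.int32(252), np.int32(271), np.int32(19), np.int32(18), np.int32(264)]]
5 [[np.int32(232), np.int32(196), np.int32(25), np.int32(20), np.int32(397)], [np.int32(252), np.int32(271), np.int32(19), np.int32(18), np.int32(265)]]
```

View pics/wrist5.png

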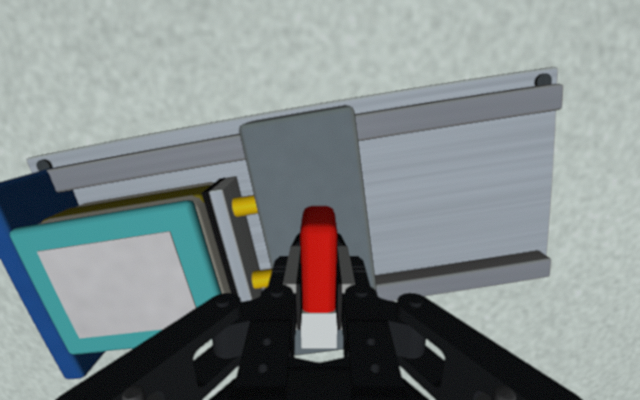

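The pins are unchanged (25 px) and the tub has nearly reached the fence. I'll step in small amounts and track the pins.

```bash
cat > pin.py <<'E'
from h import *
import sys
o=bot.get_obs();i=bot.read_camera("wrist");cv2.imwrite(sys.argv[1],i);h=cv2.cvtColor(i,cv2.COLOR_BGR2HSV)
m=(abs(h[...,0].astype(int)-25)<6)&(h[...,1]>170)&(h[...,2]>120);m[:,:215]=0;m[:,290:]=0
n,l,s,c=cv2.connectedComponentsWithStats(m.astype(np.uint8));print([x.tolist() for x in s[1:] if x[4]>20])
print(o["t"],o["eef_pos"].round(4),o["contact_force"].round(1))
E
python3 -m crank '[{"linear":[0.0005,0,-0.003],"dr":[0,0,0],"hand":-1},{"linear":[0.001,0,-0.006],"dr":[0,0,0],"hand":-1},{"linear":[0.001,0,-0.006],"dr":[0,0,0],"hand":-1},{"linear":[0.001,0,-0.006],"dr":[0,0,0],"hand":-1}]' | head -1
python3 pin.py pics/w6.png
```

```text
t: 9.28
[[238, 196, 20, 20, 302], [257, 271, 14, 17, 188]]
9.2833 [0.5918 0.066  0.0795] [-9.9  2.7 13.2]
```

```bash
python3 -m crank '[{"linear":[0.0004,0,-0.0025],"dr":[0,0,0],"hand":-1},{"linear":[0.0008,0,-0.005],"dr":[0,0,0],"hand":-1},{"linear":[0.0008,0,-0.005],"dr":[0,0,0],"hand":-1},{"linear":[0.0008,0,-0.005],"dr":[0,0,0],"hand":-1},{"linear":[0.0008,0,-0.005],"dr":[0,0,0],"hand":-1}]' | head -1
python3 pin.py pics/w7.png
```

```text
t: 9.75
[[243, 196, 15, 19, 206], [262, 271, 9, 16, 106]]
9.75 [0.5925 0.0625 0.0796] [-10.3   5.8  13.3]
```

View pics/w7.png

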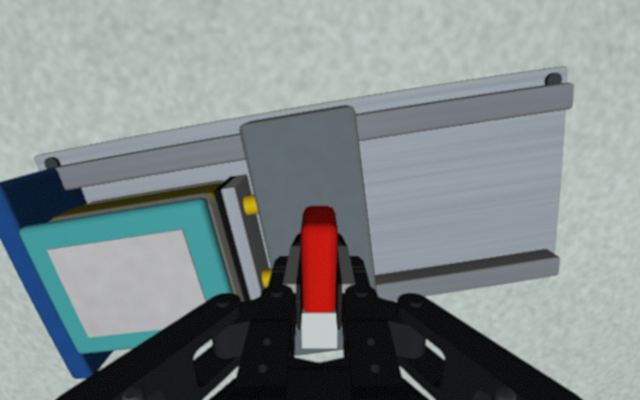

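The pins have gone from 25 to 15 px, which matches 0.72 mm/px of measured travel, so the pad is about 7 mm in. The tub is against the fence. Tightening now.

```bash
python3 -m crank '[{"linear":[0,0,0],"dr":[0,6,0],"hand":-1},{"linear":[0,0,0],"dr":[0,12,0],"hand":-1},{"linear":[0,0,0],"dr":[0,18,0],"hand":-1},{"linear":[0,0,0],"dr":[0,24,0],"hand":-1},{"linear":[0,0,0],"dr":[0,30,0],"hand":-1},{"linear":[0,0,0],"dr":[0,36,0],"hand":-1},{"linear":[0,0,0],"dr":[0,42,0],"hand":-1},{"linear":[0,0,0],"dr":[0,48,0],"hand":-1},{"linear":[0,0,0],"dr":[0,48,0],"hand":-1}]'
python3 delta.py 0.5925 0.0625 0.079 -4
```

```text
t: 10.55
eef_pos: [0.5931, 0.0641, 0.0795]
tool_rot: [0.654, -0.652, 0.273, -0.271]
contact_force: [-8.4, 8.1, 11.7]
gripper_width: 0.172
t 10.55 pos [0.5931 0.0641 0.0795] jaw 44.74 F [-8.4  8.1 11.7] q7 0.69
lin [ 0.0006  0.0005 -0.0016] dr [ 4.000e-02  4.874e+01 -2.900e-01]
```

```bash
python3 -m crank '[{"linear":[0,0,0],"dr":[0,6,0],"hand":-1},{"linear":[0,0,0],"dr":[0,12,0],"hand":-1},{"linear":[0,0,0],"dr":[0,18,0],"hand":-1},{"linear":[0,0,0],"dr":[0,24,0],"hand":-1},{"linear":[0,0,0],"dr":[0,30,0],"hand":-1},{"linear":[0,0,0],"dr":[0,36,0],"hand":-1},{"linear":[0,0,0],"dr":[0,42,0],"hand":-1},{"linear":[0,0,0],"dr":[0,49,0],"hand":-1},{"linear":[0,0,0],"dr":[0,49,0],"hand":-1},{"linear":[0,0,0],"dr":[0,49,0],"hand":-1}]'
python3 delta.py 0.5925 0.0625 0.079 -4
python3 - <<'E'
from h import *
im=bot.read_camera("wrist");cv2.imwrite("pics/w8.png",im)
E
```

```text
t: 11.38
eef_pos: [0.5948, 0.0646, 0.0796]
tool_rot: [0.484, -0.481, 0.518, -0.516]
contact_force: [-3.6, 9.0, 8.4]
gripper_width: 0.182
t 11.3833 pos [0.5948 0.0646 0.0796] jaw -3.97 F [-3.6  9.   8.4] q7 -0.0
lin [ 0.0022  0.0006 -0.0021] dr [-0.01  0.03 -0.31]
```

View pics/w8.png

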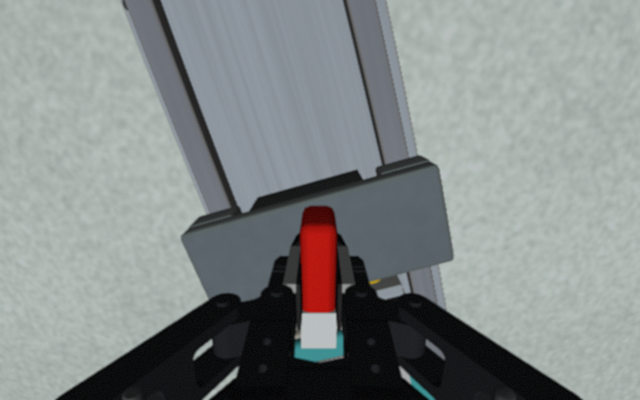

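The bar has turned with the gripper, and the geometry gives a knob angle of about 2.45 rad. I'll release, rise and check.

```bash
python3 -m crank '[{"linear":[0,0,0],"dr":[0,0,0],"hand":0.2},{"linear":[0,0,0],"dr":[0,0,0],"hand":0.2},{"linear":[0,0,0],"dr":[0,0,0],"hand":0.2},{"linear":[0,0,0],"dr":[0,0,0],"hand":0.2},{"linear":[0,-0.02,0],"dr":[0,0,0],"hand":0.2},{"linear":[0,-0.05,0],"dr":[0,0,0],"hand":0.2},{"linear":[-0.02,-0.09,0],"dr":[0,0,0],"hand":0.2},{"linear":[-0.04,-0.13,0],"dr":[0,0,0],"hand":0.2},{"linear":[-0.05,-0.15,0],"dr":[0,0,0],"hand":0.2},{"linear":[-0.05,-0.15,0],"dr":[0,0,0],"hand":0.2}]'
python3 -m crank '[{"linear":[0.09,0,0],"dr":[0,-15,0],"hand":0.5},{"linear":[0.09,0,0],"dr":[0,-15,0],"hand":1},{"linear":[0.09,0,0],"dr":[0,-15,0],"hand":1},{"linear":[0.09,0,0],"dr":[0,-15,0],"hand":1},{"linear":[0.09,0,0],"dr":[0,-15,0],"hand":1},{"linear":[0.09,0,0],"dr":[0,-15,0],"hand":1}]'
python3 - <<'E'
from h import *
o=bot.get_obs();w=bot.read_camera("wrist");P={}
Z=dict(fence_face=.042,carriage_top=.062,pad_face=.038,knob_grip=.092,tub=.012)
for n,z in Z.items():
    for r in bot.place_of("wrist",n)[:1]: P[n]=at("wrist",r["xy"],z,o);print("wrist",n,round(r["score"],2),np.round(r["xy"],1),P[n].round(4))
s=bot.read_camera("scene")
for n,z in Z.items():
    for r in bot.place_of("scene",n)[:1]: print("scene",n,round(r["score"],2),at("scene",r["xy"],z).round(4))
cv2.imwrite("pics/w9.png",w);cv2.imwrite("pics/s9.png",cv2.resize(s[150:350,130:450],(800,500)))
E
```

```text
t: 12.27
eef_pos: [0.6016, 0.1131, 0.2342]
tool_rot: [-0.486, 0.479, -0.516, 0.518]
contact_force: [0.3, 1.2, -0.5]
gripper_width: 0.601
t: 12.77
eef_pos: [0.5916, 0.0205, 0.2278]
tool_rot: [-0.545, 0.545, -0.451, 0.45]
contact_force: [0.2, 0.7, 0.2]
gripper_width: 1.001
wrist carriage_top 0.76 [328.7 138.2] [0.5931 0.0641 0.062 ]
wrist pad_face 0.92 [328.8 185.1] [0.6045 0.0115 0.038 ]
wrist knob_grip 0.81 [330.8 143.6] [0.5942 0.0631 0.092 ]
wrist tub 0.91 [331.  223.5] [ 0.619  -0.0428  0.012 ]
scene fence_face 0.87 [ 0.633  -0.0875  0.042 ]
scene carriage_top 0.6 [0.5961 0.0678 0.062 ]
scene pad_face 0.76 [0.6061 0.0069 0.038 ]
scene tub 0.64 [ 0.6252 -0.0399  0.012 ]
```

View pics/w9.png

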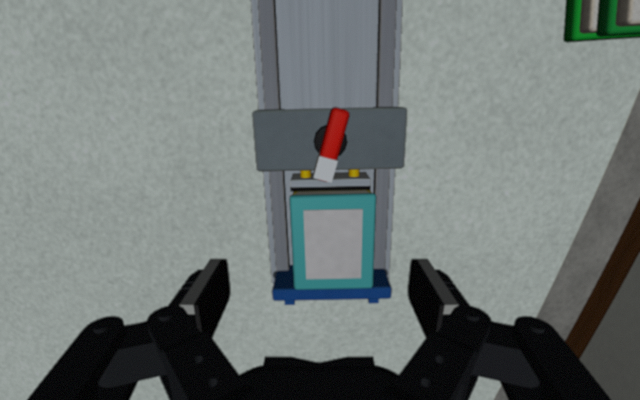

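View pics/s9.png

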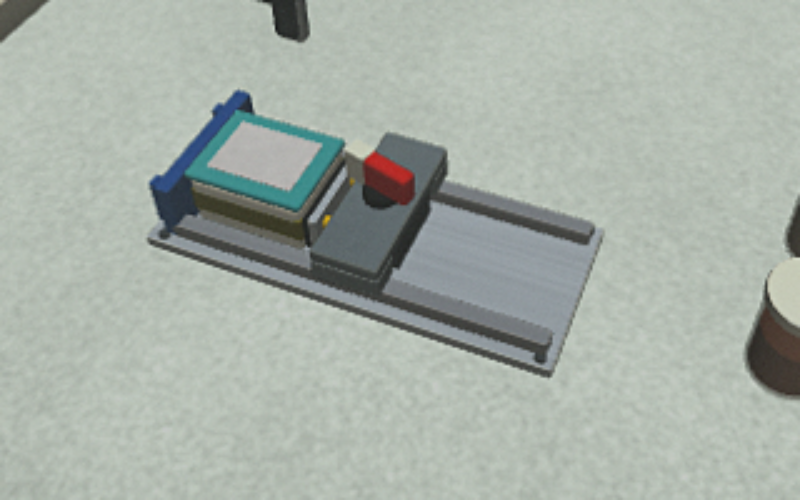

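The wrist view shows the tub square against the fence (fence at row 290), the knob turned to the tight side with its white end at (325,170), and a short length of the yellow pins at (306,174) and (354,173). A last check of pad depth from edges in this picture:

Run:
```python
from h import *
im=cv2.imread("pics/w9.png");o=bot.get_obs()
g=im.mean(2);u=np.array([.208,-.978])
print("col 366",g[160:205,362:370].mean(1).round().astype(int).tolist())
print("col 340",g[160:205,338:345].mean(1).round().astype(int).tolist())
f=lambda r,z,c=345:float(at("wrist",(c,r),z,o)[:2]@u*1000)
for r,z in((104,.062),(108,.062),(170,.062),(172,.062),(186,.055),(188,.055),(190,.055),(192,.055),(193,.072),(195,.072),(290,.072)): print(r,z,round(f(r,z),1))
h=cv2.cvtColor(im,cv2.COLOR_BGR2HSV)
m=(abs(h[...,0].astype(int)-25)<8)&(h[...,1]>140)&(h[...,2]>80);m[:160]=0;m[195:]=0
n,l,s,c=cv2.connectedComponentsWithStats(m.astype(np.uint8));print([x.tolist() for x in s[1:] if x[4]>8])
c=im[95:215,245:415];cv2.imwrite("pics/c10.png",cv2.resize(c,None,fx=4.6,fy=4.6,interpolation=cv2.INTER_CUBIC))
```

```text
col 366 [84, 84, 84, 84, 83, 83, 82, 79, 84, 102, 118, 115, 96, 82, 77, 70, 65, 65, 87, 118, 128, 126, 126, 127, 126, 110, 67, 24, 16, 33, 54, 66, 68, 66, 76, 91, 99, 103, 104, 105, 104, 104, 104, 104, 104]
col 340 [85, 86, 84, 84, 84, 84, 83, 81, 80, 95, 119, 117, 89, 61, 53, 55, 55, 58, 77, 106, 124, 128, 128, 128, 128, 117, 82, 39, 15, 22, 45, 67, 73, 71, 69, 80, 95, 103, 105, 106, 106, 105, 105, 106, 106]
104 0.062 29.9
108 0.062 33.5
170 0.062 93.6
172 0.062 95.6
186 0.055 112.2
188 0.055 114.4
190 0.055 116.5
192 0.055 118.7
193 0.072 114.7
195 0.072 116.8
290 0.072 227.1
[[349, 169, 10, 8, 77], [300, 170, 11, 8, 79]]
```

View pics/c10.png

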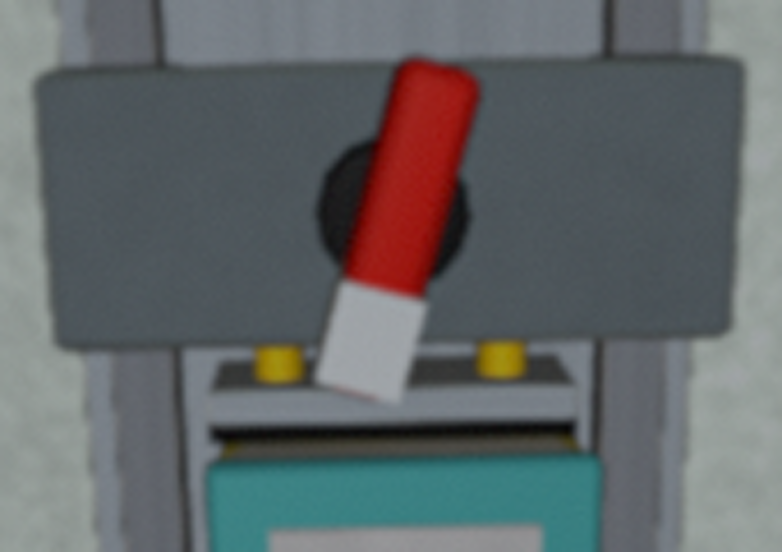

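The edges put the pad face and lid edge at 116 mm and the stop's front at 93 mm. That leaves a 23 mm gap instead of 30, so the pad is about 6.5–7 mm in. The arm is clear, so I'm handing in.

```bash
python3 -c "
from station import bot
o=bot.get_obs();print(o['t'],o['contact_force']);print(bot.hand_in())"
```

```text
13.3667 [ 0.14653725 -0.16164225 -0.00759386]
the job is handed in; nothing more can be done
None
```

I loosened the knob to about 0.75 rad and slid the stop about 115 mm along the rails until the tub was home against the fence. I then tightened the knob to about 2.45 rad, let go, backed off, and handed in at 13.4 s. No verdict was reported.

Last checks, all taken after letting go:
- **Tub:** it sits square against the blue fence in the wrist picture.
- **Knob:** the bar stayed on the tight side where I left it.
- **Pad:** it is pushed in about 6.5–7 mm going by edges in the wrist picture. The network's points gave 5–6 mm, so the estimates differ by about 2 mm, but all lie within 3–11.5 mm.
- **Robot:** it touches nothing, and the force reads about 0 N.
- **Jars:** I never went near them, but I did not measure their positions again at the end.

The tool moved back about 1.6 mm during tightening, so the stop may have shifted slightly. The pad estimates above were taken after that.

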